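# Unlatch the plate tilting stand and hold its deck at the marked angle

### The arm

A 7-joint arm with a two-finger parallel gripper is mounted at the origin on a cart in front of the work surface, level with it; the furniture and walls round the work are solid. World frame = base frame: x ahead of the robot, y to its left, z up, the work surface at z = 0. Lengths are in m, angles in rad, forces in N, time in s.
With the tool pointing down it reaches from about 0.4 to 0.85 m from the base axis. Payload 10.4 kg.
Tool frame: the origin (TCP) lies midway between the tips of the shut fingers; the grasp point (between the pads) lies 19 mm behind it; z points along the fingers, y is the line along which they close (so a half turn about z gives the same grasp; the last joint's range is limited). The gripper opens to 87 mm and grips with 3 to 60 N. Pads are 19 mm wide; open, the fingers measure 117 mm over their backs; the gripper's body (75 mm by 190 mm) begins 51 mm behind the grasp point.
Start: joints at [1.084, 0.332, -0.065, 1.46, 0.022, 1.35, -0.088], TCP at [0.28, -0.559, 0.223] pointing down, gripper open.
Joint ranges: [-2.6, 2.6], [-0.5, 2.12], [-1.47, 1.34], [0.16, 2.42], [-1.27, 4.41], [0.06, 2.06], [-2.6, 2.6]. Speed limits (rad/s): [2.22, 2.22, 2.79, 2.79, 3.14, 3.14, 3.14].

### API

Orientations are given as a 3x3 rotation matrix whose columns are the frame's x, y, z axes.
In Python, from workcell import r, viewer gives the robot as it stands. The module is installed in compiled form; this text tells all that it offers. Calls block until the motion is done:
- r.movep(position, orientation): joint-space move of the TCP to a pose.
- r.move_straight(position, orientation=None, feed=0.15, threshold=None): straight line of the TCP; orientation=None keeps the orientation; feed is the mean speed in m/s. With threshold (N) it stops when the force on the tool has changed by that much, and returns True; else False.
- r.move_j(angles): joint-space move.
- r.grip(opening, newtons=None): finger opening in m; newtons is the grip in N (None keeps the last); returns when the fingers have stopped.
- r.hold(seconds).
- r.ik(position, orientation): joint angles nearest the present ones, or None.
- r.get_obs(): the state.
- viewer.camera(name): name is "scene" or "top"; returns a dict with "frame" (400x640x3 uint8, red, green, blue), "camera_matrix" (3x3 intrinsics, pixels), "extrinsics" (4x4, takes a point from camera to world coordinates). Camera axes: x right, y down, z forward; pixel columns grow to the right and rows downward; lengths in m; the calibration is good to about 2 mm. A picture is of the moment at which its call begins. There is no depth.
A pose or a line that the arm cannot do raises r.Unreachable and nothing moves.
- r.job_done(): hands the job in; it is judged then, once.
The state is a dict: "time": time; "joint_positions": joint angles; "joint_velocities": joint speeds; "effort": joint torques, N m; "position": TCP position; "eef_rot": TCP orientation; "wrist_force": force on the tool from outside, world axes, zero at the start; "ft_torque": the same for the moment, N m; "gripper_width": finger opening in m; "grasp_force": force on a finger pad.
Only numpy, scipy, OpenCV 4.12 (cv2) and the standard library are available. Lean on these libraries where they do the work, as an engineer would, in place of code of your own. Each camera call takes 0.05 s, during which the arm holds its last target. There are 200 camera calls.

### The job

A six-well plate lies on the tilting stand and has to be held at a slant so that the medium can be drawn off from the low side. Take the stand's handle by its black grip bar and pull it straight out against its spring, fully to its stop, with the deck still down, so that the bolt under the deck lets go; then raise the deck by the handle until the gauge's swinging pointer has settled on the red mark, and finish holding it there, without letting go. Never tip the deck past 40 degrees, keep the plate lying in its bed, leave the pointer and the red mark untouched, and leave the things round the stand where they are.

Things in the scene. Friction and masses are not known exactly. Their poses are not given: they have to be found in the camera images.
- stand: Fixed grey steel foot, 190 x 172 mm, 10 mm high; origin on the bench near its middle, z up. Two posts at y = +65 mm carry the deck's pivot; at its -y side the deck rests level on two rubber studs and the handle sticks out over the foot's edge. The gauge is on the -x side, roughly facing the robot. Its place and its turn about z (up to 20 degrees either way) vary.
- deck: Tilting deck, aluminium frame with white bed, 146 mm in x, from y = +9 to -130 mm, about 0.5 kg. Origin on the pivot axis (steel rod along x, 1 mm play in the posts, 50 mm above the bench), midway between the posts; at rest its axes are the stand's. Bed 9 mm, lips 18 mm, plate top 29 mm above the origin. Lifting the -y end tilts it about -x; nothing keeps it up, it falls back.
- handle (a joint): Pull travel of the handle, m: 0 in, 0.020 at the stop. Spring: about 4 N to start, 9 N at the stop; springs back when released. At 0 a bolt under the deck sits in a keeper on the foot and locks the deck down (about 1 degree of play); clear from 0.013 on. Once the deck has risen a few degrees the bolt passes above the keeper and the travel no longer matters.
- handle_bar (a point): Middle of the handle's round black grip bar, 12 mm thick, 58 mm long along the deck's x, on two 8 mm rods 72 mm apart. At rest 50 mm above the bench, 171.5 mm from the pivot axis along the deck's -y, 36 mm gap to the deck. Pulls out along the deck's -y. Pinch it from above, fingers closing along the deck's y; it may turn between the fingers as the deck tilts. Free beyond and below.
- pointer: Black needle with round weight swinging on the gauge, a white half-round dial (124 mm wide) on the deck's -x side. Origin on its swing axis, 78 mm from the pivot axis along the deck's -y, 30 mm above it. Hangs plumb at rest, swings about two seconds after a move; as the dial turns with the deck it reads the deck's tilt. Ticks every 5 degrees (long: 10), the mid-bottom tick is 0.
- pointer_tip (a point): Tip of the needle, 53 mm from its swing axis.
- mark: Red tab with an inward point on the dial's rim, set to the wanted tilt, between 14 and 30 degrees (varies); it turns with the deck. Not to be touched. Origin on the dial's centre.
- mark_tip (a point): The red mark's point, on the same circle (53 mm from the swing axis, so a little inside the red) and in the same plane as the needle's tip: the two meet when the deck's tilt equals the mark.
- plate: Clear six-well plate with lid, 128 mm along the deck's x (its own y), 86 mm along the deck's y, 20 mm high, about 0.12 kg, lying loose in the bed with 2 to 3 mm play. Origin at the centre of its underside, 72 mm from the pivot axis along the deck's -y.
- flask: Bystander: small clear culture flask with red cap lying flat, 101 x 50 x 26 mm, origin at the middle of its underside.
- waste_beaker: Bystander: small clear beaker, 46 mm wide, 59 mm high, origin at the middle of its underside.
- lens_case: Bystander: small clear round case with black cap, 38 mm wide, 62 mm high, origin at the middle of its underside.
Things that resemble listed ones, but are neither listed nor needed, are in the scene too. What is shaped like the plate but blue or green is not meant.

How it is judged:
On the way:
1. the handle is pulled out to its stop (18 mm or more of 20) while the deck is still down (tilt under 3 degrees) (value of joint handle above 0.018 m and angle between deck's own z axis and vertical below 0.052 rad), for 0.1 s.
At the end, for the whole second after the job is handed in: The fingers still hold the raised deck (contact over 1 N), its tilt steady; the pointer hangs still with its tip within 3.7 mm (4 degrees) of the red mark's point; the plate lies flat in its bed (distance between pointer_tip and mark_tip below 0.0037 m and angular speed of pointer below 0.3 rad/s and angular speed of deck below 0.1 rad/s and angle between deck's own z axis and vertical above 0.17 rad and contact force between the fingers and deck above 1 N and distance between plate and deck below 0.082 m and z of plate in the frame of deck below 0.013 m and angle between the z axis of plate and the z axis of deck, either way round below 0.06 rad); the arm keeps its last pose, push and grip.
It fails at once if the deck is tipped past 40 degrees (angle between deck's own z axis and vertical above 0.7 rad).
It fails at once if the pointer or the red mark is touched (contact force between any of the fingers, the arm and pointer above 0.3 N or contact force between any of the fingers, the arm and mark above 0.3 N).
It fails at once if the flask, beaker or black-capped case is shifted by more than 20 mm (distance of any of flask, waste_beaker, lens_case from where it was at the start of the episode above 0.02 m).
It also fails if it takes over 48 s, if anything falls off the work surface, if the arm or the gripper's body presses on something with over 40 N, if the wrist force passes 120 N, or if a joint passes its speed limit or range.

## Working session

There is one attempt and no reset: what is moved stays moved. The work goes in short steps, each a Python script; the robot and the scene stay as the last script left them, time stands still between calls to the robot, and variables do not carry over. Pictures are saved under pics/ and viewed, at most 10 in all, crops included, and the job is handed in when it is done.

```bash
mkdir -p pics
python3 - <<'E'
from workcell import r, viewer
import cv2,numpy as np
for n in("scene","top"):
    c=viewer.camera(n); cv2.imwrite(f"pics/{n}0.png",c["frame"][:,:,::-1]); print(n,c["camera_matrix"].round(1).tolist(),c["extrinsics"].round(3).tolist())
o=r.get_obs();print(o["time"],o["eef_rot"].round(3).tolist() if hasattr(o["eef_rot"],'round') else o["eef_rot"])
E
```

```text
scene [[462.3, 0.0, 322.4], [0.0, 462.3, 199.3], [0.0, 0.0, 1.0]] [[-0.848, -0.403, 0.343, 0.118], [-0.53, 0.644, -0.552, 0.551], [0.001, -0.65, -0.76, 1.083], [0.0, 0.0, 0.0, 1.0]]
top [[394.5, 0.0, 316.0], [0.0, 394.5, 199.4], [0.0, 0.0, 1.0]] [[0.01, -0.99, 0.139, 0.407], [-1.0, -0.009, 0.003, -0.171], [-0.002, -0.139, -0.99, 1.258], [0.0, 0.0, 0.0, 1.0]]
0.1 [[0.894, 0.447, -0.001], [0.447, -0.894, 0.001], [-0.0, -0.001, -1.0]]
```

View pics/scene0.png

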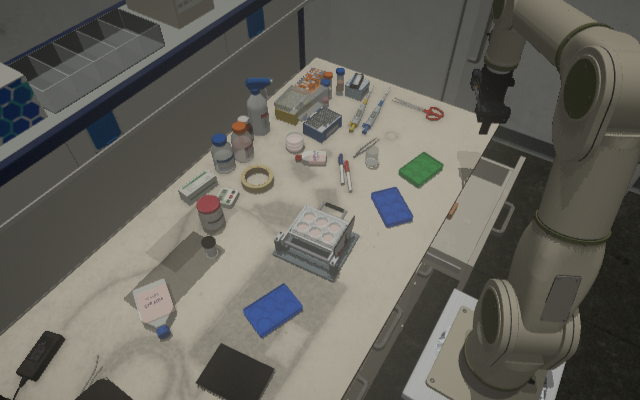

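View pics/top0.png

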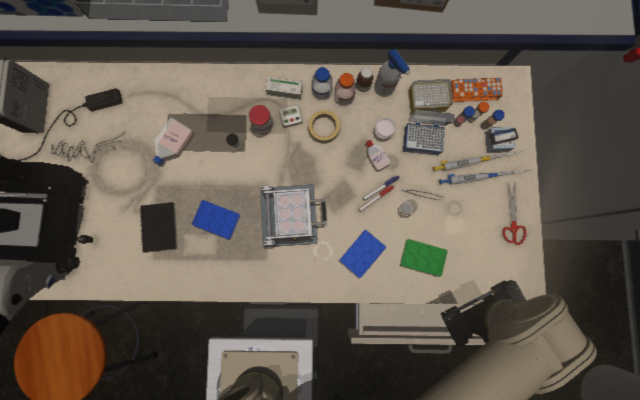

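Scene view: the stand with the clear plate is at about (317,238), with the gauge on its robot side. In the top view it is at (290,215), with the black grip bar at about (320,212). Lookalikes for the plate are blue at top (216,219), blue at (362,253) and green at (424,258). I choose the clear plate on the stand. For the bar, the dark pens at (380,188) are no match. Next, one close crop to check.

Run:
```python
import cv2,numpy as np
a=cv2.imread("pics/top0.png")[165:265,245:345]; b=cv2.imread("pics/scene0.png")[190:290,265:365]
f=lambda i:cv2.resize(i,(400,400) if 0 else (400,400),interpolation=cv2.INTER_CUBIC)
g=np.hstack([f(a),f(b)]); g=np.clip(g.astype(float)*1.4,0,255).astype(np.uint8)
cv2.imwrite("pics/crop0.png",g)
```

```text
(no output)
```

View pics/crop0.png

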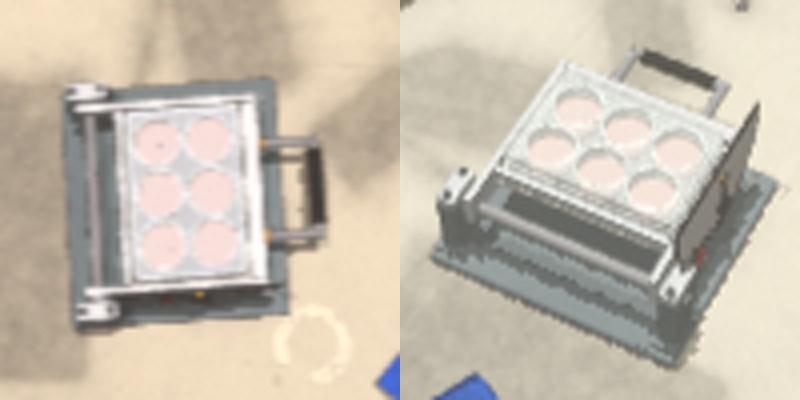

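The crop confirms the stand: clear plate, black bar at top (324,211), gauge on the robot side. There are red-mark hints at top (286,239) and scene (340,254). Next I fit the pose.

```bash
cat > h.py <<'E'
import numpy as np,cv2
from workcell import r,viewer
def proj(c,P):
    E=np.linalg.inv(c["extrinsics"]);p=np.atleast_2d(P)@E[:3,:3].T+E[:3,3];q=p@np.asarray(c["camera_matrix"]).T;return q[:,:2]/q[:,2:]
def S(p,P): # stand->world
    c,s=np.cos(p[2]),np.sin(p[2]);return np.atleast_2d(P)@np.array([[c,-s,0],[s,c,0],[0,0,1]]).T+[p[0],p[1],0]
def red(c,lo,hi):
    f=c["frame"].astype(int)[lo[1]:hi[1],lo[0]:hi[0]];w=f[...,0]-np.maximum(f[...,1],f[...,2]);return w,f
E
python3 - <<'E'
from h import *
from scipy.optimize import least_squares
T,C=viewer.camera("top"),viewer.camera("scene")
cr=lambda l:np.array(l)/4
tp=cr([(62,85),(274,78),(287,312),(77,328),(317,186)])+[245,165]
sp=cr([(32,258),(282,362),(385,185),(279,70)])+[265,190]
a,b=.095,.086; bar=(0,-.1065,.05)
tP=np.array([(a,b,.01),(a,-b,.01),(-a,-b,.01),(-a,b,.01),bar]);sP=np.array([(a,b,.01),(-a,b,.01),(-a,-b,.01),bar])
res=lambda p:np.r_[(proj(T,S(p,tP))-tp).ravel(),(proj(C,S(p,sP))-sp).ravel()]
s=least_squares(res,[.4,-.1,0],loss='soft_l1');p=s.x
print(p,np.degrees(p[2]),res(p).reshape(-1,2).round(1).tolist(),"bar",S(p,bar))
np.save("pose.npy",p)
for n,c in(("T",T),("C",C)):
    for th in(0,14,18,22,26,30):
        t=np.radians(th)
        print(n,th,[proj(c,S(p,(xx,-.013+.056*np.sin(t),.08-.056*np.cos(t)))).round(1).tolist()[0] for xx in(-.08,-.09)])
    w,f=red(c,(265,225),(365,262))
    for i in np.argsort(-w.ravel())[:16]:
        y,x=divmod(i,w.shape[1]);print((x+265,y+225),f[y,x],end=' ')
    print()
E
```

```text
[ 0.52874945 -0.08209832  0.08503449] 4.8721174912068985 [[-0.1, 2.2], [0.3, -0.1], [1.6, 0.8], [-0.5, 0.9], [-1.6, 0.4], [-0.1, -1.6], [-1.2, -0.4], [-0.6, -2.7], [-0.4, 0.7]] bar [[ 0.53779472 -0.18821351  0.05      ]]
T 0 [[294.6, 240.6], [294.8, 243.8]]
T 14 [[290.2, 240.9], [290.4, 244.1]]
T 18 [[289.0, 241.0], [289.2, 244.2]]
T 22 [[287.8, 241.1], [288.0, 244.3]]
T 26 [[286.6, 241.1], [286.8, 244.4]]
T 30 [[285.4, 241.2], [285.7, 244.4]]
(np.int64(294), np.int64(238)) [109  85  48] (np.int64(295), np.int64(238)) [108  84  47] (np.int64(289), np.int64(227)) [178 158 155] (np.int64(297), np.int64(225)) [178 159 155] (np.int64(289), np.int64(226)) [177 158 156] (np.int64(286), np.int64(226)) [178 159 156] (np.int64(287), np.int64(226)) [176 157 154] (np.int64(288), np.int64(226)) [176 157 154] (np.int64(285), np.int64(226)) [179 160 157] (np.int64(286), np.int64(229)) [179 160 156] (np.int64(287), np.int64(229)) [179 160 156] (np.int64(297), np.int64(229)) [179 160 157] (np.int64(297), np.int64(228)) [179 160 156] (np.int64(287), np.int64(228)) [177 158 154] (np.int64(284), np.int
[... 291 characters left out ...]
.0]]
(np.int64(340), np.int64(252)) [94 62 57] (np.int64(340), np.int64(253)) [92 61 56] (np.int64(339), np.int64(255)) [92 64 59] (np.int64(340), np.int64(254)) [88 65 61] (np.int64(339), np.int64(256)) [90 69 64] (np.int64(339), np.int64(254)) [81 61 56] (np.int64(345), np.int64(234)) [109  93  68] (np.int64(340), np.int64(255)) [84 69 65] (np.int64(330), np.int64(226)) [172 158 150] (np.int64(311), np.int64(231)) [175 161 154] (np.int64(339), np.int64(253)) [75 61 56] (np.int64(299), np.int64(225)) [171 157 150] (np.int64(326), np.int64(235)) [172 158 151] (np.int64(328), np.int64(239)) [178 165 158] (np.int64(325), np.int64(239)) [177 164 156] (np.int64(335), np.int64(225)) [177 164 156]
```

Run:
```python
from h import *
from scipy.optimize import least_squares
T,C=viewer.camera("top"),viewer.camera("scene")
def dark(c,lo,hi,t):
    g=c["frame"].max(2).astype(float)[lo[1]:hi[1],lo[0]:hi[0]];w=np.clip(t-g,0,None)*(g<t)
    y,x=np.mgrid[lo[1]:hi[1],lo[0]:hi[0]];m=np.array([(w*x).sum(),(w*y).sum()])/w.sum()
    cov=np.cov(np.c_[x.ravel(),y.ravel()].T,aweights=w.ravel());e,v=np.linalg.eigh(cov);print(g.min(),m,np.sqrt(12*e),v[:,1]);return m
tb=dark(T,(320,199),(329,224),75); sb=dark(C,(322,200),(348,214),75)
def red_c(c,lo,hi,k):
    w,f=red(c,lo,hi); w=f[...,0]-f[...,2] if k=='y' else w; w=np.where(w>w.max()*.5,w,0);y,x=np.mgrid[lo[1]:hi[1],lo[0]:hi[0]];return np.array([(w*x).sum(),(w*y).sum()])/w.sum(),w.max()
ts,_=red_c(T,(290,236),(299,241),'y'); ss,_=red_c(C,(342,231),(349,239),'y'); sm,_=red_c(C,(336,249),(344,259),'r')
print(ts,ss,sm)
tri=lambda a,b:least_squares(lambda P:np.r_[(proj(T,P)-a).ravel(),(proj(C,P)-b).ravel()],[.5,-.1,.05])
for a,b in((tb,sb),(ts,ss)): s=tri(a,b);print(s.x,s.fun)
cr=lambda l:np.array(l)/4
tp=cr([(62,85),(274,78),(287,312),(77,328)])+[245,165]
sp=cr([(32,258),(282,362),(385,185)])+[265,190]
a,b=.095,.086
def res(q):
    p=q[:3];o=[q[3],q[4],0]
    F=np.array([(a,b,.01),(a,-b,.01),(-a,-b,.01),(-a,b,.01)])+o
    bar=(0,-.1065,.05);sc=(q[5],-.013,.08)
    return np.r_[.6*(proj(T,S(p,F))-tp).ravel(),.6*(proj(C,S(p,F[[0,3,2]]))-sp).ravel(),*(2*(proj(c,S(p,P))-m).ravel() for c,P,m in((T,bar,tb),(C,bar,sb),(T,sc,ts),(C,sc,ss)))]
s=least_squares(res,[.53,-.08,.08,0,0,-.08],loss='soft_l1');print(s.x.round(4),s.fun.round(1));p=s.x
np.save("pose.npy",p)
print("bar",S(p,(0,-.1065,.05)))
for th in range(14,32,4):
    t=np.radians(th);print(th,[proj(C,S(p,(p[5]+.002,-.013+R*np.sin(t),.08-R*np.cos(t))))[0].round(1) for R in(.053,.057,.062)])
im=[]
for c,(x,y) in((T,(265,222)),(C,(315,220))):
    im.append(cv2.resize(c["frame"][y:y+50,x:x+50,::-1],(400,400),interpolation=cv2.INTER_CUBIC))
cv2.imwrite("pics/crop1.png",np.clip(np.hstack(im)*1.6,0,255).astype(np.uint8))
```

```text
45.0 [323.46805235 210.83833718] [ 2.82030168 18.2403043 ] [0.07300462 0.9973316 ]
64.0 [333.54947917 206.73177083] [ 2.66168777 18.57395097] [-0.92839128 -0.37160413]
[294.49586777 238.        ] [345.3442623 234.3442623] [339.54901961 253.8627451 ]
[ 0.54150846 -0.19040005  0.05171648] [-0.06202745 -0.1504256   0.15072594  0.02765347]
[ 0.45500263 -0.10483221  0.07892846] [ 0.12205611  0.30150593 -0.28956111 -0.04794349]
[ 0.533  -0.0849  0.0835 -0.0043  0.0045 -0.0796] [-0.3  1.3 -0.   0.   0.7  0.6 -0.6  0.6 -0.2 -0.8 -0.9  0.1 -0.4 -1.3
  0.2 -0.4  0.2  0.4 -0.1  0.7 -0.5 -0.3]
bar [[ 0.54191373 -0.19099144  0.05      ]]
14 [array([341.7, 248.3]), array([341.5, 249.4]), array([341.3, 250.7])]
18 [array([341.2, 249.1]), array([340.9, 250.2]), array([340.6, 251.6])]
22 [array([340.6, 249.8]), array([340.3, 250.9]), array([340. , 252.4])]
26 [array([340.1, 250.4]), array([339.8, 251.6]), array([339.4, 253.1])]
30 [array([339.6, 250.9]), array([339.2, 252.2]), array([338.8, 253.7])]
```

View pics/crop1.png

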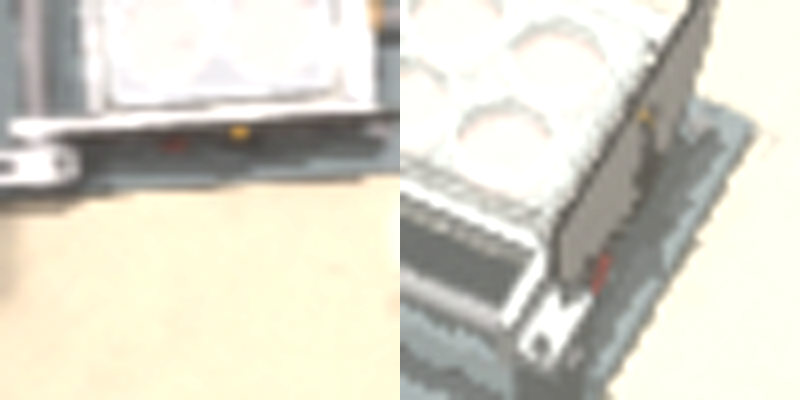

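Both crop halves show the red tab: top (286.4,239.7) and scene (339.5,253.7). The yellow axis screw is at top (294.5,238) and scene (345.3,234.3). I triangulate the mark angle and check reachability of the grasp.

Run:
```python
from h import *
from scipy.optimize import least_squares
T,C=viewer.camera("top"),viewer.camera("scene");p=np.load("pose.npy")
w,f=red(T,(280,236),(292,244));print(w)
a,b=np.array([286.4,239.7]),np.array([339.5,253.7])
inv=lambda P:(np.array([[np.cos(p[2]),np.sin(p[2])],[-np.sin(p[2]),np.cos(p[2])]])@(P[:2]-p[:2]))
s=least_squares(lambda P:np.r_[(proj(T,P)-a).ravel(),(proj(C,P)-b).ravel()],[.5,-.1,.05]);P=s.x
xy=inv(P);print(P,s.fun,xy,np.degrees(np.arctan2(xy[1]+.013,.08-P[2])),np.hypot(xy[1]+.013,.08-P[2]))
# constrained: mark at radius R, plane xm, angle th
for R in(.055,.058,.061):
  for x in(p[5],p[5]-.004):
    g=lambda q:np.r_[*( (proj(c,S(p,(x,-.013+R*np.sin(q[0]),.08-R*np.cos(q[0]))))-m).ravel() for c,m in((T,a),(C,b)))]
    s=least_squares(g,[.35]);print(R,x,np.degrees(s.x),s.fun.round(1))
c,s_=np.cos(p[2]),np.sin(p[2])
for sg in(1,-1):
    y=sg*np.array([-s_,c,0]);z=np.array([0,0,-1.]);R=np.c_[np.cross(y,z),y,z]
    bar=S(p,(0,-.1065,.05))[0]
    for dz in(.1,-.01):
        q=r.ik(bar+[0,0,dz],R);print(sg,dz,None if q is None else np.round(q,2))
```

```text
[[ 6  6  5  5  5  5  4  4  5  5  6  6]
 [ 4  4  5  5  5  5  4  4  4  4  5  5]
 [ 3  5  4  3  3  4  6  5  6  5  4  4]
 [ 4  3  4  4  5  9 13 15  9  3  2  3]
 [ 2  1  1  1  5 12 18 17  8  1  1  1]
 [ 0  1  1  1  0  2  4  3  1  1 -1  0]
 [-1 -2 -2 -1 -1 -1 -1  0 -1 -1 -1 -1]
 [-1 -1 -2 -1 -3 -2 -2 -2 -1 -1 -2 -2]]
[ 0.45304544 -0.07604865  0.02384309] [-0.0521102  -0.12840758  0.12025674  0.02019621] [-0.07897372  0.01545314] 26.870064162952186 0.0629537885935697
0.055 -0.0796335023584621 [32.87759207] [-0.7 -0.   0.2 -1.6]
0.055 -0.0836335023584621 [33.86161224] [-0.9  1.3  1.4 -0.9]
0.058 -0.0796335023584621 [30.50548027] [-0.5  0.   0.2 -0.9]
0.058 -0.0836335023584621 [31.37198233] [-0.7  1.3  1.5 -0.2]
0.061 -0.0796335023584621 [28.31708534] [-0.3  0.1  0.3 -0.3]
0.061 -0.0836335023584621 [29.08269872] [-0.4  1.4  1.5  0.4]
1 0.1 [ 0.78  0.34 -0.63  1.66  0.21  1.21  1.76]
1 -0.01 [ 0.76  0.47 -0.62  1.76  0.31  1.01  1.68]
-1 0.1 [ 0.54  0.29 -0.33  1.68  0.1   1.19 -1.3 ]
-1 -0.01 [ 0.52  0.41 -0.32  1.77  0.15  0.98 -1.34]
```

```bash
cat >> h.py <<'E'
p=np.load("pose.npy");ys=np.array([-np.sin(p[2]),np.cos(p[2]),0]);_y=-ys;_z=np.array([0,0,-1.]);R0=np.c_[np.cross(_y,_z),_y,_z]
bar=S(p,(0,-.1065,.05))[0]; piv=S(p,(0,.065,.05))[0]
def st(t=""):
    o=r.get_obs();d=np.array(o["position"])-[0,0,-.019]-piv
    print(t,"t%.1f"%o["time"],"rel y,z mm",(d@ys*1e3).round(1),(d[2]*1e3).round(1),"F",np.round(o["wrist_force"],1),"w %.4f g %.1f"%(o["gripper_width"],o["grasp_force"]));return o
E
python3 - <<'E'
from h import *
r.grip(.040,35)
r.movep(bar+[0,0,.12],R0);st()
print(r.move_straight(bar+[0,0,-.019],feed=.1,threshold=6));st()
T,C=viewer.camera("top"),viewer.camera("scene")
im=[cv2.resize(c["frame"][y:y+80,x:x+80,::-1],(400,400),interpolation=cv2.INTER_CUBIC) for c,(x,y) in((T,(265,170)),(C,(290,170)))]
cv2.imwrite("pics/g.png",np.clip(np.hstack(im)*1.4,0,255).astype(np.uint8))
E
```

```text
t3.1 rel y,z mm -172.8 139.1 F [-0.2  0.4  0.5] w 0.0398 g 0.0
False
 t4.6 rel y,z mm -171.7 0.7 F [-0.7 -0.4 -0.2] w 0.0399 g 0.0
```

View pics/g.png

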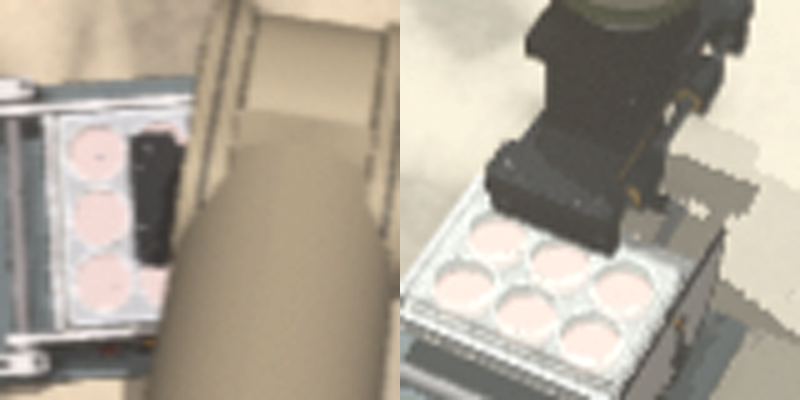

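The hand straddles the bar over the handle, with the deck and dial clear. Next: grip and pull.

Run:
```python
from h import *
r.grip(0.0,40);o=st("grip")
P=np.array(o["position"])
for d in(.01,.016):
    r.move_straight(P-ys*d,feed=.05);o=st(d)
print(r.move_straight(P-ys*.027,feed=.03,threshold=10));st("stop")
r.hold(.3);st("held")
```

```text
grip t5.4 rel y,z mm -171.6 0.0 F [ 0.3 -0.7 -0.4] w 0.0109 g 39.9
0.01 t5.7 rel y,z mm -180.4 -0.0 F [-2.1  6.8  2.5] w 0.0107 g 40.0
0.016 t6.0 rel y,z mm -186.0 -0.1 F [-2.8  7.3  3.8] w 0.0108 g 40.0
True
stop t6.3 rel y,z mm -191.4 -0.2 F [-3.9  8.7 10.2] w 0.0110 g 40.0
held t6.6 rel y,z mm -190.7 -0.2 F [-3.6  8.   9.8] w 0.0108 g 40.0
```

Run:
```python
from h import *
P=np.array(r.get_obs()["position"])
for i in range(1,4):
    print(r.move_straight(P-ys*.0015*i,feed=.02,threshold=12));r.hold(.2);o=st(i)
    if np.linalg.norm(o["wrist_force"][:2])>16:break
```

```text
False
1 t7.1 rel y,z mm -190.0 -0.1 F [-3.9  7.9  5.4] w 0.0105 g 40.0
False
2 t7.5 rel y,z mm -191.4 -0.1 F [-3.6  8.4  4.9] w 0.0110 g 40.0
False
3 t8.0 rel y,z mm -192.8 -0.1 F [-4.6  8.9  6.1] w 0.0109 g 40.0
```

Run:
```python
from h import *
P=np.array(r.get_obs()["position"])
for i in range(1,6):
    b=r.move_straight(P-ys*.0015*i,feed=.02,threshold=15);r.hold(.15);o=st((i,b))
    if b or np.linalg.norm(o["wrist_force"][:2])>18:break
```

```text
(1, False) t8.4 rel y,z mm -191.9 -0.1 F [-4.2  8.3  5.5] w 0.0111 g 40.0
(2, False) t8.8 rel y,z mm -192.9 -0.1 F [-4.  10.9  6.7] w 0.0105 g 40.0
(3, False) t9.2 rel y,z mm -192.9 -0.1 F [-5.6 14.3  9.2] w 0.0106 g 40.0
(4, False) t9.6 rel y,z mm -192.9 -0.2 F [-7.6 19.2 11. ] w 0.0108 g 40.0
```

The stop is reached: force rises at a fixed 192.9, i.e. 20 mm. Now I raise the deck along the arc.

```bash
cat >> h.py <<'E'
def tilt(P,c): d=np.array(P)-c; return np.degrees(np.arctan2(d[2],-(d@ys)))
def arc(th,c,rad=.1930): t=np.radians(th);return c-ys*rad*np.cos(t)+[0,0,rad*np.sin(t)]
E
python3 - <<'E'
from h import *
P=np.array(r.get_obs()["position"]);c=P+ys*.1915;np.save("c.npy",c)
for th in range(2,25,2):
    r.move_straight(arc(th,c),feed=.04)
    o=r.get_obs();d=np.array(o["position"])-c
    print(th,"%.1f rad %.1f"%(tilt(o["position"],c),1e3*np.hypot(d@ys,d[2])),np.round(o["wrist_force"],1),round(o["gripper_width"],4))
    if np.linalg.norm(o["wrist_force"])>45:break
r.hold(2.2);st()
T,C=viewer.camera("top"),viewer.camera("scene")
cv2.imwrite("pics/s24f.png",C["frame"][:,:,::-1]);cv2.imwrite("pics/t24f.png",T["frame"][:,:,::-1])
im=[cv2.resize(c["frame"][y:y+60,x:x+60,::-1],(400,400),interpolation=cv2.INTER_CUBIC) for c,(x,y) in((T,(255,195)),(C,(310,205)))]
cv2.imwrite("pics/s24.png",np.clip(np.hstack(im)*1.6,0,255).astype(np.uint8))
E
```

```text
2 1.8 rad 190.0 [ 0.5  8.1 -3.8] 0.0106
4 3.8 rad 190.2 [-0.   9.1 -4.6] 0.0109
6 5.8 rad 190.2 [ 1.   7.6 -5.4] 0.0109
8 7.8 rad 190.2 [ 0.2  8.7 -5.1] 0.0105
10 9.8 rad 190.2 [-0.2  7.5 -5.5] 0.0105
12 11.8 rad 190.2 [ 0.3  7.8 -5.8] 0.0109
14 13.8 rad 190.3 [-0.1  7.5 -6.6] 0.0106
16 15.8 rad 190.2 [ 1.   8.1 -6.5] 0.0103
18 17.9 rad 190.3 [ 0.1  7.4 -6.6] 0.0106
20 19.9 rad 190.3 [ 0.4  7.8 -7. ] 0.0104
22 21.9 rad 190.3 [-0.4  8.1 -6.9] 0.0105
24 23.9 rad 190.3 [-0.8  6.5 -8.2] 0.0101
 t15.6 rel y,z mm -175.5 76.7 F [-0.3  5.3 -7.4] w 0.0105 g 40.0
```

View pics/s24.png

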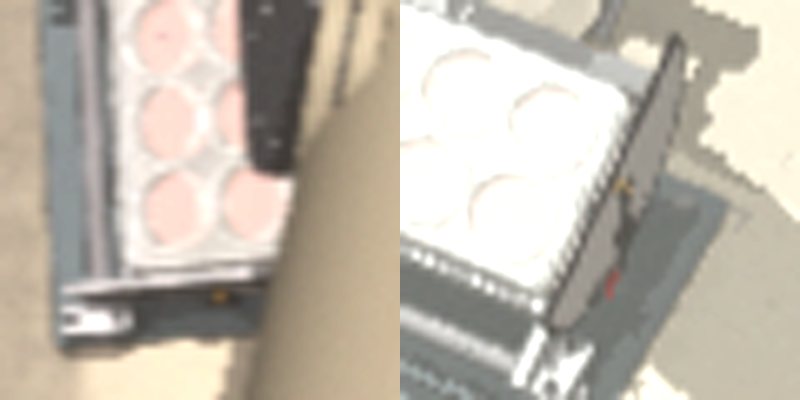

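The scene half shows the screw at about (403,233 in crop terms), the needle hanging dark from it and the red tab slightly to the left, so a little short of the mark. I fit the mark angle jointly from the images.

```bash
cat > fit.py <<'E'
from h import *
from scipy.optimize import least_squares
def cen(f,lo,hi,k):
    f=f.astype(int)[lo[1]:hi[1],lo[0]:hi[0]];w=(f[...,0]-np.maximum(f[...,1],f[...,2])) if k=='r' else f[...,0]-f[...,2]
    if k=='y': w=w-np.median(w)
    w=np.where(w>max(w.max()*.4,1),w,0);y,x=np.mgrid[lo[1]:hi[1],lo[0]:hi[0]];return np.array([(w*x).sum(),(w*y).sum()])/w.sum()
ld=lambda n:cv2.imread(f"pics/{n}.png")[:,:,::-1]
E
python3 - <<'E'
from fit import *
T,C=viewer.camera("top"),viewer.camera("scene")
c=np.load("c.npy");t0=tilt(r.get_obs()["position"],c);print("tilt",t0)
s1,r1=cen(ld("s24f"),(340,229),(348,237),'y'),cen(ld("s24f"),(338,243),(346,251),'r')
s0,r0=cen(ld("scene0"),(342,231),(349,239),'y'),cen(ld("scene0"),(336,249),(344,259),'r')
ts,tr=cen(ld("top0"),(290,236),(299,241),'y'),cen(ld("top0"),(283,237),(291,243),'r')
print(s1,r1,s0,r0,ts,tr)
def pt(tl,y,z,x):
    t=np.radians(tl);return S(p,(x,.065+y*np.cos(t)+z*np.sin(t),.05-y*np.sin(t)+z*np.cos(t)))
def res(q,tl=t0):
    m,R,dx=np.radians(q[0]),q[1],q[2];o=[]
    M=(-.078+R*np.sin(m),.03-R*np.cos(m))
    for cam,t,s,rd in((C,0,s0,r0),(T,0,ts,tr),(C,tl,s1,r1)):
        o.append((proj(cam,pt(t,*M,p[5]+dx))-proj(cam,pt(t,-.078,.03,p[5]))-(rd-s)).ravel())
    return np.r_[np.concatenate(o),(R-.060)/.003,dx/.003]
f=least_squares(res,[27,.06,0]);J=np.linalg.inv(f.jac.T@f.jac);print(f.x,f.fun.round(2),"sd(1px)",np.sqrt(J[0,0]))
print("screw chk",proj(C,pt(t0,-.078,.03,p[5])),s1,proj(C,pt(0,-.078,.03,p[5])),s0)
print("plumb dir",proj(C,pt(t0,-.078,.03,p[5])+[0,0,-.06])-proj(C,pt(t0,-.078,.03,p[5])), "red-screw",r1-s1)
g=ld("s24f")[228:256,334:354].max(2);print(g)
E
```

```text
tilt 23.843990384524645
[342.81707317 232.46341463] [341.20138889 247.35416667] [345.         233.70212766] [339.63959391 253.76142132] [294.4952381 238.       ] [286.48484848 239.54545455]
[ 2.86209942e+01  6.13731411e-02 -3.13788156e-04] [ 0.1  -0.61 -0.45 -0.03  0.13 -0.05  0.46 -0.1 ] sd(1px) 2.715084811394271
screw chk [[342.42068194 232.79919013]] [342.81707317 232.46341463] [[345.07791756 234.19431038]] [345.         233.70212766]
plumb dir [[-0.75427042 13.16530237]] red-screw [-1.61568428 14.89075203]
[[183 183 172 171 165 177 158 117 124  70  99  99  98  98  97  86 110 124
  122 109]
 [181 177 157 159 171 169 135 123  79  83  97  99  98  99  97  87 124 124
  125 124]
 [168 162 158 167 163 158 119 124  68  98  97  99  99  98  96  92 119 121
  124 124]
 [167 165 167 170 159 136 124  79  73 101  82  96  99  98  83  89  92 106
  119 120]
 [167 168 168 160 158 110 122  65  90 105  74  90  99  96  73  86  86  88
   92  98]
 [168 167 169 145 142  96  83  74  95  74  97  99  96  92  78  87  87  87
   86  87]
 [168 168 161 144 119 117  66  89  87  60  75  98  87  78  77  84  85  87

[... 1096 characters left out ...]
  86  84
   82 102]
 [ 75  99  99  99  94  70  73  96  79  78  76  75  75  78  84  85  85  83
   97 120]
 [ 88  98  99  97  79  63  72  96  75  75  75  76  76  85  85  85  84  86
  121 121]
 [ 99  99 100  96  67  67  75  75  75  75  75  74  77  84  85  84  83  99
  120 122]
 [100  98  97  91  75  75  75  74  75  74  75  75  83  83  85  83  86 107
  121 121]
 [ 99  99  91  71  75  76  74  75  75  74  75  74  74  79  84  82 104 122
  122 122]
 [ 94  92  71  74  75  75  75  75  74  74  75  75  78  85  82  91 122 124
  123 124]
 [ 75  68  75  75  76  75  75  76  74  76  76  76  85  84  83 110 122 124
  124 123]
 [ 83  76  81  79  74  75  74  75  74  79  85  78  85  85  99 121 122 122
  123 124]]
```

```bash
cat > fit2.py <<'E'
from fit import *
T,C=viewer.camera("top"),viewer.camera("scene")
c=np.load("c.npy")
im=[]; data=[(C,0,cen(ld("scene0"),(342,231),(349,239),'y'),cen(ld("scene0"),(336,249),(344,259),'r')),(T,0,cen(ld("top0"),(290,236),(299,241),'y'),cen(ld("top0"),(283,237),(291,243),'r')),
 (C,23.84,np.array([342.82,232.46]),np.array([341.2,247.35]))]
def pt(tl,y,z,x):
    t=np.radians(tl);return S(p,(x,.065+y*np.cos(t)+z*np.sin(t),.05-y*np.sin(t)+z*np.cos(t)))
for th in(26,28,30,32):
    r.move_straight(arc(th,c),feed=.03);r.hold(2.0 if th==28 else .3);tl=tilt(r.get_obs()["position"],c)
    f=viewer.camera("scene")["frame"];s=proj(C,pt(tl,-.078,.03,p[5]))[0].round().astype(int);q=s+[-1,14]
    a,b=cen(f,s-4,s+5,'y'),cen(f,q-[5,4],q+[5,6],'r');data.append((C,tl,a,b));print(th,round(tl,2),a.round(2),b.round(2),(b-a).round(2))
    cv2.imwrite(f"pics/s{th}f.png",f[:,:,::-1])
def res(q):
    m,R,dx=np.radians(q[0]),q[1],q[2];M=(-.078+R*np.sin(m),.03-R*np.cos(m))
    return np.r_[np.concatenate([(proj(cam,pt(t,*M,p[5]+dx))-proj(cam,pt(t,-.078,.03,p[5]))-(rd-s)).ravel() for cam,t,s,rd in data]),(R-.060)/.003,dx/.003]
f=least_squares(res,[27,.06,0]);J=np.linalg.inv(f.jac.T@f.jac);print(f.x,f.fun.round(2),"sd",np.sqrt(J[0,0]))
st()
im=[cv2.resize(ld(f"s{t}f")[222:256,325:359,::-1],(400,400),interpolation=cv2.INTER_CUBIC) for t in(28,30)]
cv2.imwrite("pics/cmp.png",np.clip(np.hstack(im)*1.8,0,255).astype(np.uint8))
E
python3 fit2.py
```

```text
26 25.86 [342.51 232.71] [341.28 246.38] [-1.22 13.67]
28 27.89 [342.   232.67] [341.34 246.46] [-0.66 13.79]
30 29.91 [341.94 233.25] [341.   246.45] [-0.94 13.21]
32 31.93 [341.   233.38] [341.37 245.53] [ 0.37 12.15]
[ 2.81722124e+01  6.13781165e-02 -8.44789837e-05] [ 0.09 -0.71 -0.32 -0.11  0.14 -0.2   0.09  0.49 -0.11 -0.19  0.52 -0.18
 -0.41  0.28  0.46 -0.03] sd 1.9364118855321368
 t20.5 rel y,z mm -162.8 100.3 F [-1.2  7.6 -8.7] w 0.0103 g 40.4
```

View pics/cmp.png

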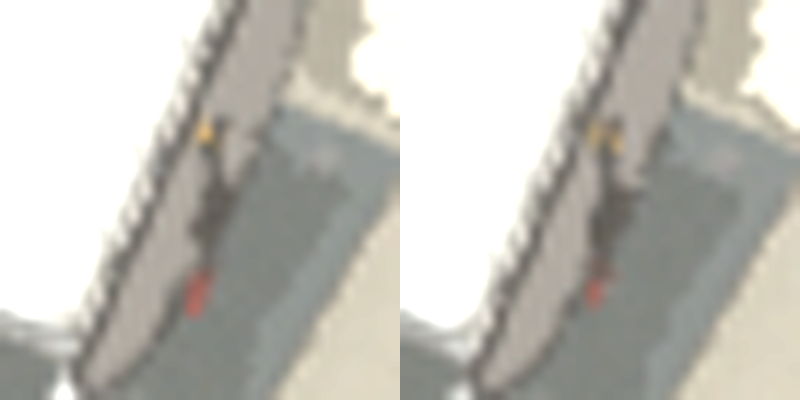

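Left (28°): the needle tip runs into the top of the red tab. Right (30°): the needle partly overlaps it. This agrees with the fit of 28.2°, so I settle there, check and hand in.

Run:
```python
from fit import *
c=np.load("c.npy")
r.move_straight(arc(28.3,c),feed=.03);r.hold(4);o=st();print(tilt(o["position"],c))
f=viewer.camera("scene")["frame"]
print(cen(f,(338,229),(347,238),'y'),cen(f,(336,242),(346,252),'r'))
cv2.imwrite("pics/end.png",cv2.resize(np.clip(f[190:265,295:375,::-1]*1.4,0,255).astype(np.uint8),(640,600),interpolation=cv2.INTER_CUBIC))
```

```text
t25.1 rel y,z mm -168.9 89.7 F [-0.9  6.7 -5.4] w 0.0101 g 40.1
28.22770625848715
[342.         232.66666667] [341.35810811 246.33108108]
```

View pics/end.png

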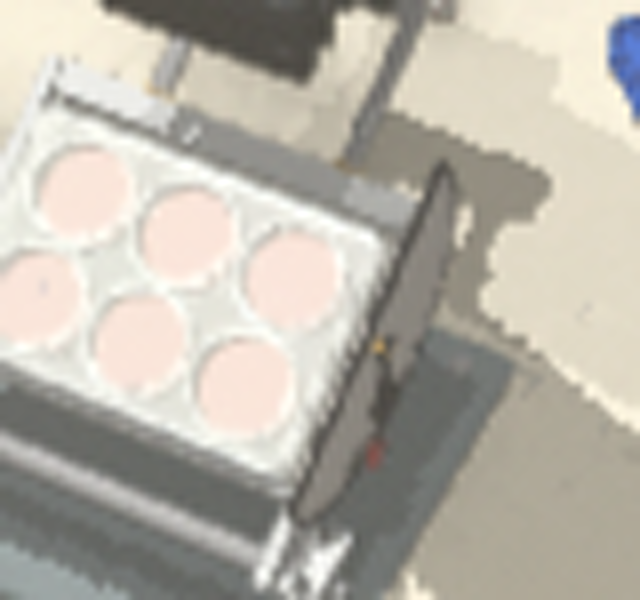

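The plate lies in its bed. The needle, from the screw at (378,345), ends on the red mark at (374,453). The bar is still gripped at 40 N.

```bash
python3 -c "
from workcell import r
print(r.job_done())"
```

```text
the job is handed in; nothing more can be done
None
```

I pulled the handle to its stop with the deck down, raised the deck to about 28.2° where the pointer sits on the red mark as far as the camera shows, and handed the job in at about 25 s with the bar still gripped; no verdict came back.

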